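# Build a two-shim pack in the shim nest, feeling each one flat

## Robot

A 6-joint arm with a two-finger parallel gripper is mounted at the origin on the work surface. World frame = base frame: x ahead of the robot, y to its left, z up, the work surface at z = 0. Lengths are in m, angles in rad, forces in N, time in s.
With the tool pointing down it reaches from about 0.3 to 0.875 m from the base axis. Payload 6.4 kg.
Tool frame: the origin (TCP) lies midway between the tips of the shut fingers; the grasp point (between the pads) lies pinch_z behind it (pinch_z is the distance from the TCP to the grasp point, in m); z points along the fingers, y is the line along which they close (so a half turn about z gives the same grasp; the last joint's range is limited). The gripper opens to 85 mm and grips with 20 to 120 N. Pads are 22 mm wide; open, the fingers measure 114 mm over their backs; the gripper's body (76 mm by 85 mm) begins 54 mm behind the grasp point. The pads swing forward as they close: fully open they stand 13 mm farther back than shut.
Start: joints at [0.989, 0.181, 1.607, -0, 1.354, -0.206], TCP at [0.211, 0.535, 0.231] pointing down, gripper open.
Joint ranges: [-2.99, 2.99], [-0.89, 2.07], [0.3, 2.58], [-1.14, 4.28], [0, 2.63], [-3.12, 3.12]. Speed limits (rad/s): [2.57, 2.57, 3.01, 3.14, 3.14, 3.14].

## Interface

Orientations are given as [roll, pitch, yaw] about the fixed x, y, z axes, in that order (R = Rz(yaw) Ry(pitch) Rx(roll)).
In Python, from bench import reach, move_l, movej, open_gripper, close, pause, solve_ik, get_state, camera, get_calibration, Unreachable, sign_off, pinch_z gives the robot as it stands. Calls block until the motion is done:
- reach(position, orientation): joint-space move of the TCP to a pose.
- move_l(position, orientation=None, max_speed=0.15, max_force=None): straight line of the TCP; orientation=None keeps the orientation; max_speed is the mean speed in m/s. With max_force (N) it stops when the force on the tool has changed by that much, and returns True; else False.
- movej(angles): joint-space move.
- open_gripper() and close(force=None): open the fingers fully, or close them until they stop; force is the grip in N (None keeps the last).
- pause(seconds).
- solve_ik(position, orientation): joint angles nearest the present ones, or None.
- get_state(): the state.
- camera(name): name is "side" or "top" or "wrist"; returns (picture, depth): 480x640x3 uint8, red, green, blue; 480x640 float32, m along the optical axis (not along the pixel's ray), 0 where there is no reading.
- get_calibration(name): a dict with "fx", "fy", "cx", "cy" (pixels), "position" and "orientation" of the camera in the world; the wrist camera has in their place "mount" (4x4, takes a point from camera to tool coordinates, whose origin is the TCP and whose axes are the flange's). Camera axes: x right, y down, z forward; pixel columns grow to the right and rows downward; lengths in m; the calibration is good to about 2 mm. A picture is of the moment at which its call begins: read the wrist's pose just before it. get_calibration takes no time and is no camera call.
A pose or a line that the arm cannot do raises Unreachable and nothing moves.
- sign_off(): hands the job in; it is judged then, once.
The state is a dict: "time_s": time; "joint_pos": joint angles; "dq": joint speeds; "joint_efforts": joint torques, N m; "tcp_pos": TCP position; "tool_rot": TCP orientation; "ft_force": force on the tool from outside, world axes, zero at the start; "torque": the same for the moment, N m; "gripper_width": finger opening in m; "finger_force": force on a finger pad.
Only numpy, scipy, OpenCV 4.12 (cv2) and the standard library are available. Lean on these libraries where they do the work, as an engineer would, in place of code of your own. Each camera call takes 0.05 s, during which the arm holds its last target. There are 200 camera calls.

## Task

Build the shim pack in the small nest: lay the thick full-width shim squarely on its pad between the spring leaves and the two stop pins, with the slot towards the pins, let go of it, then press down on top of it until you feel it lie flat on the pad. Only then lay the thin full-width shim on top of it the same way, let go and press that one flat too. Leave the narrow shim and everything else on the bench where it is.

Things in the scene. Friction and masses are not known exactly. Their poses are not given: they have to be found in the camera images.
- pad: steel seat of the fixed shim nest; origin at the centre of its top face, 34 mm above the bench, z up. 62 mm (x) by 50 mm (y), 24 mm tall on a dark 150 x 96 x 10 mm base, open for fingers on its +y and -y sides. Own +x points to the stop pins, -x to the spring leaves. A seated shim has its own x along this x and its centre at x = 0, y = 0
- pins (a point): point midway between the nest's two upright steel stop pins, level with the pad's top, 37 mm towards +x from the pad's centre. Pins 10 mm thick, at y = +-16 mm, straight to 22 mm above the pad, then tapering to a 4 mm nose 31 mm above it. A seated shim's slot end rests against them
- leaves (a point): crest of the taller middle one (y = 0) of three upright steel spring leaves, 18 mm above the pad at x = -30 mm, 2 mm inside a seated shim's -x edge; its top is 29 mm above the pad, flared out to x = -38 mm. Two low leaves (y = +-16.5 mm) have crests 6 mm and tops 16 mm above the pad
- press (a point): point on the pad's top at x = -17 mm, under the middle of a shim's solid end. A shim merely laid in hangs on the leaves with its -x edge high; pressing down about here takes 4 to 8 N to push it past them (10 to 15 N is a sure press) and it bottoms with its top 14 mm (thick) or 22 mm (thin on thick) above the pad. The mouth between leaf tops and pin noses is 72 mm wide for the 64 mm long shim
- thick_center (a point): centre (half-way up) of the loose thick full-width aluminium slotted shim, 105 g: 64 mm (own x) by 50 mm (own y) by 14 mm thick, z up. A 12 mm wide, 34 mm long slot runs in from the middle of its +x end; the -x end is solid from side to side (x = -32 to -2 mm). It begins lying flat on the bench, with own x within 0.4 rad of world +x
- thick_slot (a point): mouth of the thick shim's slot: the middle of its +x end, 32 mm from its centre
- thick: the thick full-width shim; origin at the centre of its underside
- thin_center (a point): centre (half-way up) of the loose thin full-width aluminium slotted shim, 60 g: 64 mm (own x) by 50 mm (own y) by 8 mm thick, otherwise as the thick one (same slot at its +x end, same start yaw)
- thin_slot (a point): mouth of the thin shim's slot: the middle of its +x end, 32 mm from its centre
- thin: the thin full-width shim; origin at the centre of its underside
- narrow: a spare narrow slotted shim that is not wanted, 64 x 34 x 12 mm; origin at the centre of its underside. The three shims change places between starts
- caliper: loose digital caliper lying along world y, 235 mm long, jaws towards the robot; bystander, origin under its bar's middle
- wrench: loose steel wrench, 160 mm long, lying along world y beyond the work; bystander, origin at its underside's middle
- screwdriver: loose screwdriver, 200 mm long, lying to the right of the nest; bystander
- hammer: loose hammer, 260 mm long, lying at the left; bystander
- bottle: loose white bottle, 48 mm across, 110 mm tall, at the far left; bystander
- connector: loose green round connector shell, 41 mm across, 42 mm tall, standing nearest the robot; bystander
There are look-alikes about, which are no part of the job. What is shaped like the thin but red or yellow is not meant.

How it is judged:
By the outcome, as a careful person would: the job done as asked, in the order asked, and still so for the second after the job is handed in, with the robot touching nothing.
It also fails if it takes over 67 s, if anything falls off the work surface, if the arm or the gripper's body presses on something with over 40 N, if the wrist force passes 120 N, or if a joint passes its speed limit or range.

## Working session

There is one attempt and no reset: what is moved stays moved. The work goes in short steps, each a Python script; the robot and the scene stay as the last script left them, time stands still between calls to the robot, and variables do not carry over. Pictures are saved under pics/ and viewed, at most 10 in all, crops included, and the job is handed in when it is done.

```bash
mkdir -p pics; ls
python3 - <<'E'
from bench import *
import cv2,numpy as np
for n in("top","side"):
    p,d=camera(n); cv2.imwrite(f"pics/{n}0.png",p[:,:,::-1]); np.savez(f"{n}0.npz",p=p,d=d); print(n,get_calibration(n))
print(get_calibration("wrist"),pinch_z,get_state()["time_s"])
E
```

```text
pics
top {'fx': 582.245393024401, 'fy': 582.245393024401, 'cx': 320.0357877957306, 'cy': 230.45270058183405, 'position': array([ 0.28100248, -0.00130178,  1.23117199]), 'orientation': array([-2.96687620e+00, -1.45833464e-03, -1.59718173e+00])}
side {'fx': 435.18696078516876, 'fy': 435.18696078516876, 'cx': 318.39500547424024, 'cy': 239.40248144940173, 'position': array([0.37748693, 0.68969692, 0.65742081]), 'orientation': array([-2.27953276,  0.00410746, -2.95088005])}
{'fx': 377.287530670435, 'fy': 377.287530670435, 'cx': 325.6365858423827, 'cy': 243.5818550131836, 'mount': array([[-1.99668503e-04, -9.65757425e-01, -2.59446634e-01,
         6.47903818e-02],
       [ 9.99999748e-01, -3.69519973e-04,  6.05898031e-04,
        -1.08220570e-03],
       [-6.81021236e-04, -2.59446448e-01,  9.65757256e-01,
        -1.42361413e-01],
       [ 0.00000000e+00,  0.00000000e+00,  0.00000000e+00,
         1.00000000e+00]])} 0.0187 0.1
```

View pics/top0.png

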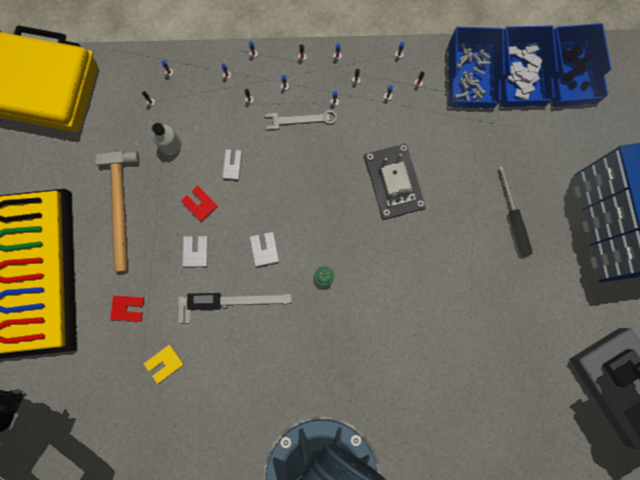

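View pics/side0.png

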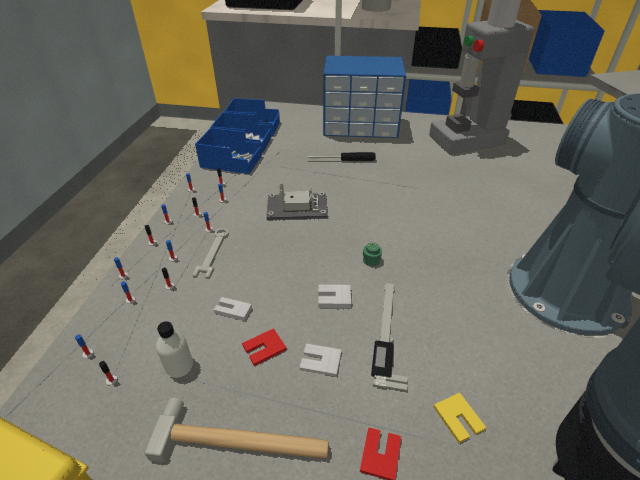

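The top view shows three light-grey shims: (231,164) is narrow, and (195,251) and (264,249) are full width. The slots all face up (+x). The red and yellow look-alikes are at (199,204), (127,308) and (163,364). The nest is at (396,181). Next I measure sizes and heights, which should tell thick from thin.

```bash
cat > h.py <<'E'
from bench import *
import cv2,numpy as np
from scipy.spatial.transform import Rotation as R
def rot(rpy): return R.from_euler('xyz',rpy).as_matrix()
def campose(n,st=None):
    c=get_calibration(n)
    if n!="wrist": return c,rot(c["orientation"]),np.array(c["position"])
    st=st or get_state(); T=rot(st["tool_rot"]) if np.size(st["tool_rot"])==3 else np.array(st["tool_rot"])
    M=c["mount"]; return c,T@M[:3,:3],T@M[:3,3]+np.array(st["tcp_pos"])
def rays(P,uv):
    c,Rm,p=P; uv=np.asarray(uv,float).reshape(-1,2)
    d=np.c_[(uv[:,0]-c["cx"])/c["fx"],(uv[:,1]-c["cy"])/c["fy"],np.ones(len(uv))]
    return d@Rm.T,p
def onplane(P,uv,z):
    d,p=rays(P,uv); return p+d*((z-p[2])/d[:,2])[:,None]
def cloud(P,d):
    v,u=np.mgrid[:480,:640]; r,p=rays(P,np.c_[u.ravel(),v.ravel()])
    return (p+r*d.reshape(-1,1)).reshape(480,640,3)
def project(P,X):
    c,Rm,p=P; q=(np.atleast_2d(X)-p)@Rm
    return np.c_[q[:,0]/q[:,2]*c["fx"]+c["cx"],q[:,1]/q[:,2]*c["fy"]+c["cy"]]
def snap(n,name):
    st=get_state(); p,d=camera(n); cv2.imwrite(f"pics/{name}.png",p[:,:,::-1]); return p,d,campose(n,st)
def greymask(p,lo=150):
    hsv=cv2.cvtColor(p,cv2.COLOR_RGB2HSV); return ((hsv[...,1]<40)&(hsv[...,2]>lo)).astype(np.uint8)
E
python3 - <<'E'
from h import *
t=np.load("top0.npz"); P=campose("top"); C=cloud(P,t["d"]); m=greymask(t["p"],165)
bench=np.median(C[200:330,330:360,2]); print("bench z",bench)
for c in cv2.findContours(m,0,2)[0]:
    if cv2.contourArea(c)<200: continue
    (cx,cy),s,a=cv2.minAreaRect(c)
    if not(150<cx<450 and 130<cy<280): continue
    k=np.zeros_like(m); cv2.drawContours(k,[c],-1,1,-1); k=cv2.erode(k*m,np.ones((3,3)))
    z=C[...,2][k>0]; B=onplane(P,cv2.boxPoints(((cx,cy),s,a)),.012)
    print((cx,cy),s,"z med",np.median(z)-bench,np.std(z),"sides mm",np.linalg.norm(np.diff(B,axis=0),axis=1)*1e3,"ctr",B.mean(0))
hsv=cv2.cvtColor(t["p"],cv2.COLOR_RGB2HSV)
k=((hsv[...,2]<75)).astype(np.uint8); k[:,:350]=0;k[:,440:]=0;k[:130]=0;k[230:]=0
pts=np.argwhere(k)[:,::-1].astype(np.float32); r=cv2.minAreaRect(pts); B=onplane(P,cv2.boxPoints(r),.010); print("base",r,B.round(3).tolist(),B.mean(0))
s=np.load("side0.npz")
w=t["p"][135:285,150:450]; w=cv2.resize(w,None,fx=2.6,fy=2.6,interpolation=2)
cv2.imwrite("pics/crop.png",w[:,:,::-1])
w=s["p"][170:390,200:400]; cv2.imwrite("pics/crops.png",cv2.resize(w,None,fx=2.7,fy=2.7,interpolation=2)[:,:,::-1])
E
```

```text
bench z 0.00012892490355098651
(194.5, 250.5) (23.0, 29.0) z med 0.008134285551852027 0.1182568514780988 sides mm [61.89231137 48.79144841 61.88010695] ctr [0.46015356 0.25751709 0.012     ]
(263.7884521484375, 248.4423370361328) (29.417417526245117, 22.945585250854492) z med 0.014106653492644172 0.08362228779095357 sides mm [48.58372464 63.0467689  48.164759  ] ctr [0.46071615 0.11116258 0.012     ]
(395.76751708984375, 177.00953674316406) (26.63650131225586, 21.444639205932617) z med 0.03416620671737225 0.14175090928476497 sides mm [46.97045815 59.00784143 46.59875054] ctr [ 0.60920099 -0.17550271  0.012     ]
(231.49505615234375, 163.54953002929688) (14.826054573059082, 28.06005096435547) z med 0.011734952011438926 0.08457173817914422 sides mm [62.96773257 32.40051207 62.932299  ] ctr [0.64859939 0.17939556 0.012     ]
base ((393.77520751953125, 182.08641052246094), (68.83999633789062, 44.079994201660156), 73.73979187011719) [[0.66, -0.107, 0.01], [0.686, -0.2, 0.01], [0.537, -0.234, 0.01], [0.513, -0.142, 0.01]] [ 0.59919046 -0.17084724  0.01      ]
```

View pics/crops.png

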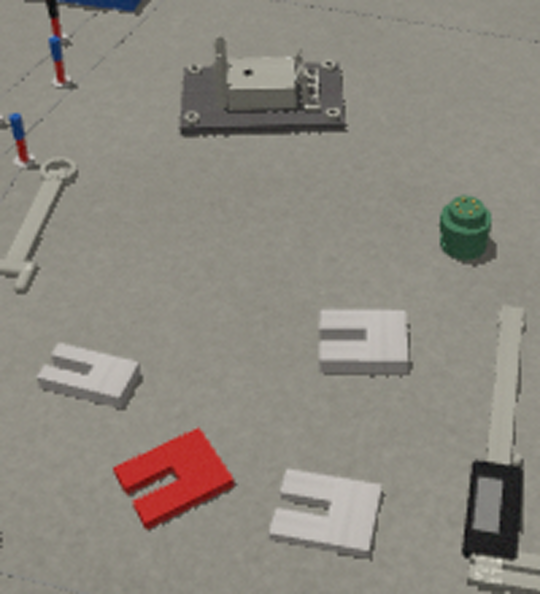

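In the side crop, (364,342) is the visibly thicker plate with top at 14 mm, so it is **thick** (top view (264,249)). (327,510) is the 8 mm plate, so it is **thin** (top view (195,251)). (90,375) is 33 mm wide and is the narrow one; the red one is a look-alike. The nest is at the upper centre, pins to the left (+x). I'll look closer at the nest and the thick shim with the wrist camera.

Run:
```python
from h import *
def go(x,y,z,yaw):
    for w in (yaw,yaw+np.pi,yaw-np.pi):
        try: reach([x,y,z],[np.pi,0,w]); print("ok",w,get_state()["time_s"]); return
        except Unreachable as e: print(w,e)
go(.461,.111,.115,.1)
p,d,P=snap("wrist","w_thick"); np.savez("wthick.npz",p=p,d=d,R=P[1],t=P[2])
go(.605,-.173,.135,.24)
p,d,P=snap("wrist","w_nest"); np.savez("wnest.npz",p=p,d=d,R=P[1],t=P[2])
print(get_state())
a=cv2.imread("pics/w_thick.png");b=cv2.imread("pics/w_nest.png")
cv2.imwrite("pics/w2.png",np.vstack([cv2.resize(a,(400,300)),cv2.resize(b,(400,300))]))
```

```text
ok 0.1 1.9333
ok 0.24 3.2
{'time_s': 3.25, 'joint_pos': array([-4.64644904e-01,  3.93584637e-01,  1.54420017e+00,  3.83371945e-04,
        1.20478172e+00,  8.64389375e-01]), 'dq': array([ 0.0067429 , -0.00625053,  0.00081345, -0.00163007, -0.00256094,
       -0.00181041]), 'joint_efforts': array([-7.25940876e-01, -5.23067844e+01, -3.29014134e+01, -3.52062774e-02,
       -1.97600748e-02,  4.25284315e-04]), 'tcp_pos': array([ 0.60469441, -0.17120353,  0.13478306]), 'tool_rot': array([-3.14068828e+00,  5.08570617e-04,  2.41624896e-01]), 'ft_force': array([ 0.08747   , -0.27058834, -0.06364122]), 'torque': array([0.021089  , 0.01829135, 0.02000628]), 'finger_force': 0.0, 'gripper_width': 0.08534895974259323}
```

View pics/w_nest.png

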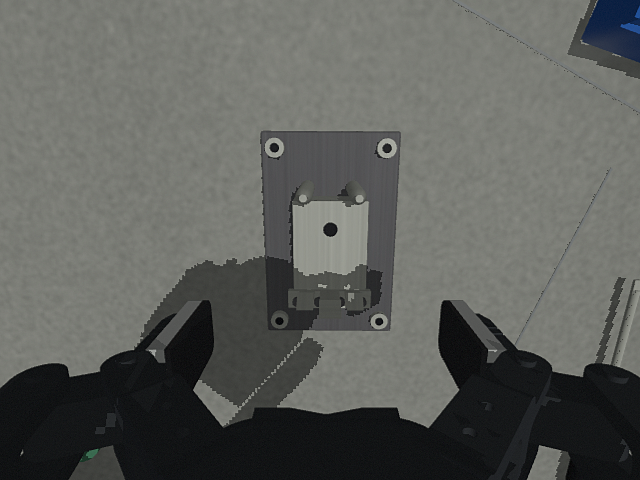

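View pics/w_thick.png

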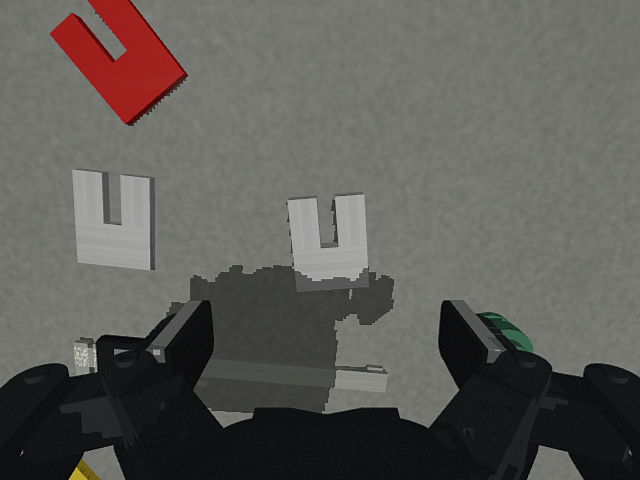

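The nest view shows the pad at (330,237), pin noses at (303,198) and (360,198), leaves at row ~298, and screws in the base corners. The thick view shows the thick shim at (330,240) and the thin one at (113,220). A gripper shadow crosses both, so I segment by depth height instead.

```bash
cat >> h.py <<'E'
def rectfit(C,m):
    q=C[m][:,:2]; r=cv2.minAreaRect((q*1e3).astype(np.float32)); b=cv2.boxPoints(r)/1e3
    e=b[1]-b[0]; f=b[2]-b[1]; L,S=(e,f) if np.linalg.norm(e)>np.linalg.norm(f) else (f,e)
    if L[0]<0: L=-L
    return b.mean(0),np.arctan2(L[1],L[0]),np.linalg.norm(L)*1e3,np.linalg.norm(S)*1e3,m.sum()
def biggest(m,near=None):
    n,l,s,c=cv2.connectedComponentsWithStats(m.astype(np.uint8))
    if near is not None: i=l[near[1],near[0]]
    else: i=1+np.argmax(s[1:,4])
    return l==i
E
python3 - <<'E'
from h import *
def load(f):
    t=np.load(f); P=(get_calibration("wrist"),t["R"],t["t"]); return t["p"],t["d"],P,cloud(P,t["d"])
p,d,P,C=load("wthick.npz"); Z=C[...,2]
print("bench",np.median(Z[100:180,300:500]))
for nm,uv,lo,hi in(("thick",(310,220),.009,.018),("thin",(113,250),.0045,.012)):
    m=biggest((Z>lo)&(Z<hi),uv); print(nm,rectfit(C,m),np.median(Z[m]))
p,d,P,C=load("wnest.npz"); Z=C[...,2]
m=biggest((Z>.030)&(Z<.038)&(C[...,0]>.5),(330,260)); r=rectfit(C,m); print("pad",r,np.median(Z[m]))
m=biggest((Z>.007)&(Z<.013),(280,240)); print("base",rectfit(C,m),np.median(Z[m]))
# corner screws -> rays at 10..
hsv=cv2.cvtColor(p,cv2.COLOR_RGB2GRAY)
o=r[0]; yaw=r[1]; c,s=np.cos(yaw),np.sin(yaw)
L=(C[...,:2]-o)@np.array([[c,-s],[s,c]])
for lo,hi in((.060,.068),(.055,.068),(.046,.052)):
    m=(Z>lo)&(Z<hi)&(abs(L[...,0])<.06)&(abs(L[...,1])<.04)
    n,l,st,ce=cv2.connectedComponentsWithStats(m.astype(np.uint8))
    for i in range(1,n):
        if st[i,4]>5: print(lo,hi,"px",ce[i].round(),st[i,4],"local mm",(L[l==i].mean(0)*1e3).round(1),(L[l==i].min(0)*1e3).round(1),(L[l==i].max(0)*1e3).round(1))
for uv in [(275,148),(387,148),(280,321),(379,321)]: print("screw",onplane(P,[uv],.012).round(4), (onplane(P,[uv],.012)[0,:2]-o)@np.array([[c,-s],[s,c]])*1e3)
E
```

```text
bench -0.00032246252212908555
thick (array([0.4610235 , 0.10826023], dtype=float32), np.float32(0.18017547), np.float32(64.57042), np.float32(50.150635), np.int64(6071)) 0.01372289421234138
thin (array([0.46083164, 0.25533554], dtype=float32), np.float32(-0.014382438), np.float32(64.54709), np.float32(51.536674), np.int64(6383)) 0.007822526730815127
pad (array([ 0.60388815, -0.17554092], dtype=float32), np.float32(0.23469877), np.float32(62.247955), np.float32(50.075146), np.int64(6574)) 0.03374083854554989
base (array([ 0.6036165 , -0.17563054], dtype=float32), np.float32(0.23577644), np.float32(150.20526), np.float32(96.23831), np.int64(15826)) 0.009741444863336307
0.06 0.068 px [303. 197.] 125 local mm [37.3 15.8] [33.3 12.3] [40.8 19.3]
0.06 0.068 px [358. 197.] 127 local mm [ 37.3 -15.8] [ 33.5 -19.2] [ 40.9 -12.4]
0.06 0.068 px [330. 315.] 135 local mm [-36.9  -0.2] [-39.3  -6.6] [-34.6   6.5]
0.055 0.068 px [303. 196.] 225 local mm [37.6 15.6] [32.  11.4] [41.6 20.8]
0.055 0.068 px [358. 196.] 226 local mm [ 37.5 -15.7] [ 32.1 -21. ] [ 41.6 -11.4]
0.055 0.068 px [330. 311.] 316 local mm [-35.2  -0.1] [-39.3  -6.7] [-31.2   6.6]
0.046 0.052 px [308. 188.] 15 local mm [40.3 13.5] [37.2 11. ] [41.9 17.1]
0.046 0.052 px [353. 188.] 17 local mm [ 40.5 -13.5] [ 38.  -16.7] [ 42.  -11.2]
0.046 0.052 px [335. 299.] 12 local mm [-30.4  -3.7] [-30.9  -6.8] [-30.1  -0.4]
0.046 0.052 px [304. 305.] 142 local mm [-36.1  16.6] [-38.6  11.3] [-33.3  21.9]
0.046 0.052 px [355. 305.] 142 local mm [-36.  -16.7] [-38.8 -22.1] [-33.2 -11. ]
screw [[ 0.6566 -0.1243  0.012 ]] [63.21263199 37.55086225]
screw [[ 0.6748 -0.1984  0.012 ]] [ 63.67447472 -38.71683852]
screw [[ 0.531  -0.1545  0.012 ]] [-66.01013966  37.44012635]
screw [[ 0.5492 -0.2285  0.012 ]] [-65.47635771 -38.80946833]
```

```bash
cat >> h.py <<'E'
def loc(o,yaw,x,y=0): return [o[0]+x*np.cos(yaw)-y*np.sin(yaw),o[1]+x*np.sin(yaw)+y*np.cos(yaw)]
NEST=(0.6038,-0.1756); NY=0.235; PADZ=0.034
def pick(o,yaw,ztcp,gx=-.002):
    q=loc(o,yaw,gx); O=[np.pi,0,yaw]
    reach([*q,.07],O); pause(.2); move_l([*q,ztcp],O,.1,15); pause(.2)
    print("down",get_state()["tcp_pos"]); close(40); s=get_state(); print("grip",s["gripper_width"],s["finger_force"],s["ft_force"],s["tcp_pos"])
    move_l([*q,.12],O,.15); pause(.3)
def inhand(name,zunder,thk):
    """shim top in hand, in tool coordinates (mm)"""
    s=get_state(); p,d,P=snap("wrist",name); C=cloud(P,d); T=rot(s["tool_rot"]); Q=(C-s["tcp_pos"])@T
    zt=-(zunder+thk)   # tool z of top, tool z down
    m=(abs(Q[...,2]-zt)<.006)&(abs(Q[...,1])<.024)&(abs(Q[...,0])<.05)&(d>0)
    m=biggest(m); q=Q[m]*1e3
    print("in hand n",m.sum(),"x",np.percentile(q[:,0],[.5,99.5]),"y",np.percentile(q[:,1],[.5,99.5]),"z",np.percentile(q[:,2],[5,50,95]),"slot?",)
    print("t",get_state()["time_s"]); return q
E
python3 - <<'E'
from h import *
pick((.4610,.1083),.180,0.0)
inhand("hand1",0.0,.014)
E
```

```text
down [0.45965488 0.10795016 0.00068085]
grip 0.04912310700140015 41.80110275745392 [-1.60389578 -0.77144292  5.92391696] [4.59316161e-01 1.07950416e-01 4.46965140e-04]
in hand n 17924 x [-29.78181481  34.12477655] y [-23.51703272  23.81691354] z [-14.26177664 -13.27050825 -12.13486107] slot?
t 7.4583
```

View pics/hand1.png

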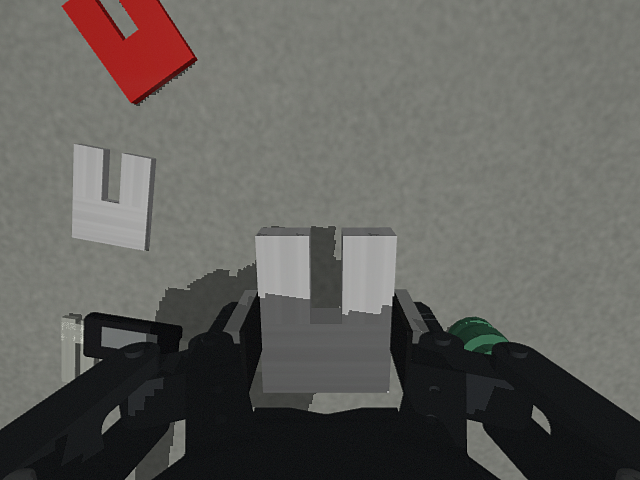

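The thick shim is held square in the hand: slot at columns 310–342, so centred, and its x offset is +2.2 mm as planned. Placing it now.

```bash
cat >> h.py <<'E'
def place(hx,ztop0):
    """lay shim whose underside is ~ at TCP level; hx = shim centre in tool x"""
    q=loc(NEST,NY,-.0005-hx); O=[np.pi,0,NY]
    reach([*q,.13],O); pause(.3)
    move_l([*q,PADZ+.040],O,.1); pause(.3); s=get_state(); e=np.array(q)-s["tcp_pos"][:2]; print("err mm",e*1e3,s["tool_rot"])
    q=(np.array(q)+e)
    r=move_l([*q,PADZ+ztop0],O,.03,4); s=get_state(); print("contact",r,s["tcp_pos"]-[0,0,PADZ],s["ft_force"],s["time_s"])
def press(zexp):
    q=loc(NEST,NY,-.0155); O=[np.pi,0,NY]
    move_l([*get_state()["tcp_pos"][:2],.12],O,.15); close(40); reach([*q,.095],O); pause(.3)
    f0=get_state()["ft_force"][2]
    r=move_l([*q,PADZ+zexp-.004],O,.03,14); s=get_state(); print("press",r,"h mm",(s["tcp_pos"][2]-PADZ)*1e3,"F",s["ft_force"][2]-f0,s["time_s"])
    pause(.3); s=get_state(); print("held h",(s["tcp_pos"][2]-PADZ)*1e3,s["ft_force"][2]-f0)
    move_l([*q,.13],O,.15)
def inspect(name):
    q=loc(NEST,NY,0); O=[np.pi,0,NY]; open_gripper(); reach([*q,.145],O); pause(.2)
    p,d,P=snap("wrist",name); C=cloud(P,d); Z=C[...,2]-PADZ
    L=(C[...,:2]-NEST)@np.array([[np.cos(NY),-np.sin(NY)],[np.sin(NY),np.cos(NY)]])*1e3
    m=(d>0)&(abs(L[...,0]+2)<31)&(abs(L[...,1])<27)&(Z>.004)
    for a,b in((-28,-22),(-15,-9),(5,11),(20,28)): 
        k=m&(L[...,0]>a)&(L[...,0]<b)&(abs(L[...,1])>8)&(abs(L[...,1])<22); print("x",a,b,"top h mm",np.percentile(Z[k]*1e3,[5,50,95]).round(1) if k.any() else None)
    zt=np.median(Z[m&(L[...,0]<20)]); k=biggest((d>0)&(abs(Z-zt)<.003)&(abs(L[...,0])<45)&(abs(L[...,1])<40)); r=rectfit(C,k)
    o=(r[0]-NEST)@np.array([[np.cos(NY),-np.sin(NY)],[np.sin(NY),np.cos(NY)]])*1e3; print("rect local",o,"dyaw",r[1]-NY,r[2:],get_state()["time_s"])
E
python3 - <<'E'
from h import *
place(.0022,.010)
E
```

```text
err mm [-0.37658245  0.1784133 ] [ 3.14085104e+00 -8.59519719e-04  2.35022467e-01]
contact True [ 0.60142242 -0.17587893  0.01942425] [ 2.80009312 -0.02263944  0.47289056] 10.6583
```

Contact came at 19.4 mm above the pad with force along +x, which is the leaf as expected. I'll release, press, then inspect.

Run:
```python
from h import *
open_gripper(); pause(.4)
press(.014)
inspect("nest1")
```

```text
press True h mm 14.077235526215661 F 3.4119814273116242 14.85
held h 14.080564212907063 4.1262113380251195
x -28 -22 top h mm [12.8 13.7 14.8]
x -15 -9 top h mm [12.7 13.9 14.8]
x 5 11 top h mm [ 14.  190.4 198.8]
x 20 28 top h mm [ 12.6  13.8 208.9]
rect local [10.36130499 -1.20622476] dyaw -1.5649343 (np.float32(32.726337), np.float32(3.119703), np.int64(3777)) 17.1333
```

View pics/nest1.png

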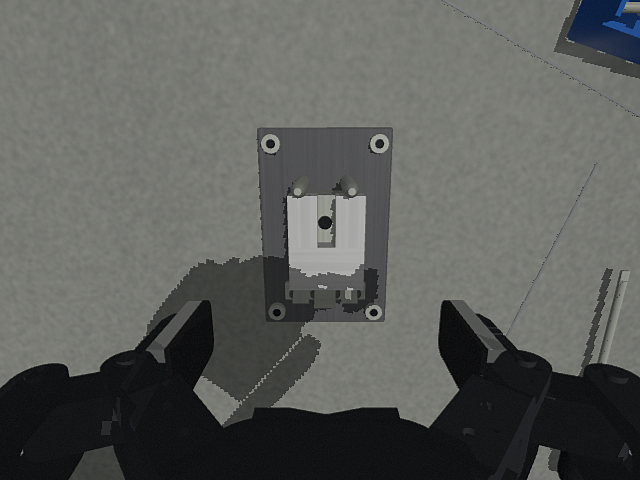

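The view shows the thick shim seated on the pad, spanning (287–366, 195–290), square with its slot at the pins. Its top is 14 mm all over and the press stopped at 14.1 mm. Next is the thin one.

Run:
```python
from h import *
reach([.461,.255,.11],[np.pi,0,0]); pause(.2)
p,d,P=snap("wrist","w_thin"); C=cloud(P,d); Z=C[...,2]
u,v=project(P,[[.445,.255,.008]])[0].astype(int)
r=rectfit(C,biggest((Z>.0045)&(Z<.012),(u,v))); print("thin",r)
assert 62<r[2]<67 and 48<r[3]<53
pick(tuple(r[0]),float(r[1]),0.0)
inhand("hand2",0.0,.008)
```

```text
thin (array([0.46074885, 0.2553708 ], dtype=float32), np.float32(-0.0154801095), np.float32(64.793304), np.float32(50.04299), np.int64(5987))
down [0.45936818 0.25559839 0.00074203]
grip 0.04834745126238801 41.01641535758972 [-1.86396461 -1.1038058   5.83721432] [0.45898607 0.25547891 0.00056691]
in hand n 16517 x [-29.78706544  34.14319094] y [-23.53940131  23.78301947] z [-8.14666195 -7.15912157 -6.04060457] slot?
t 22.3167
```

View pics/hand2.png

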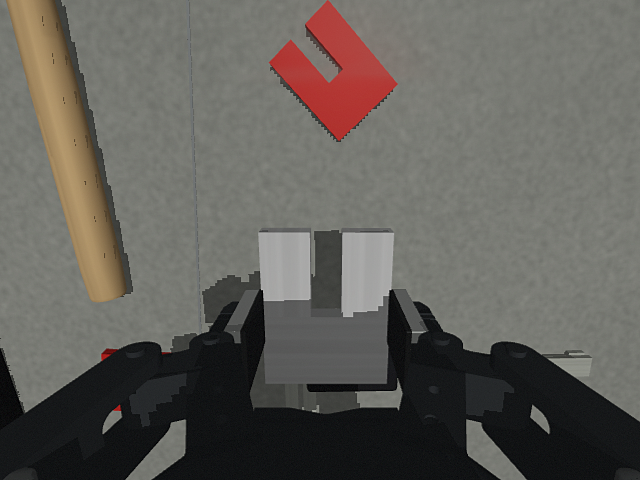

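The thin shim is held square, with its slot at columns 313–342. Place, release, press, inspect.

Run:
```python
from h import *
place(.0022,.0155)
open_gripper(); pause(.4)
press(.022)
inspect("nest2")
p,d=camera("side"); c=p[160:240,240:350]; cv2.imwrite("pics/side2.png",cv2.resize(c,None,fx=5,fy=5,interpolation=2)[:,:,::-1])
a=cv2.imread("pics/nest2.png")[100:340,220:430]; b=cv2.imread("pics/side2.png")
cv2.imwrite("pics/fin.png",np.hstack([cv2.resize(a,(350,400)),cv2.resize(b,(440,400))]))
```

```text
err mm [-0.40362287  0.19231216] [ 3.14079717e+00 -9.30398719e-04  2.35022385e-01]
contact True [ 0.60153865 -0.17596283  0.01990234] [ 2.68946342 -0.01169407  1.10836861] 25.9333
press True h mm 22.083914099752022 F 4.4947470546587045 29.8917
held h 22.07349121320437 5.356561618036141
x -28 -22 top h mm [20.6 21.8 22.8]
x -15 -9 top h mm [20.7 21.8 22.6]
x 5 11 top h mm [ 21.9 190.4 198.7]
x 20 28 top h mm [ 20.7  21.8 209.2]
rect local [10.4517931  -1.40706879] dyaw -1.57917 (np.float32(32.782467), np.float32(3.6360521), np.int64(3729)) 32.125
```

View pics/fin.png

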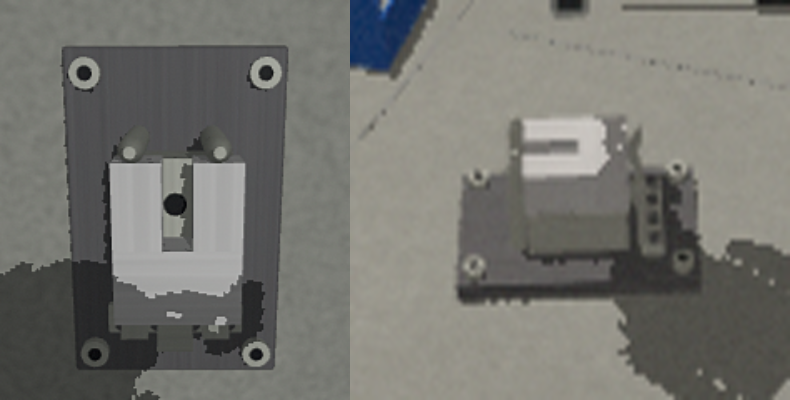

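The wrist crop (left) and side crop (right) both show the two shims stacked square, slots at the pins. The top is flat at 22 mm, and the gripper is clear above.

```bash
python3 -c "
from bench import *
pause(.3); print(sign_off())"
```

```text
the job is handed in; nothing more can be done
None
```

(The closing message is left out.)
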